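# Load the pull-out caddy over the basin and hold it out

### The job

Stand the two little bottles, one after the other, in the pull-out caddy, each upright and right down in the round pocket of its own size. Then press the release button on the caddy's telescoping arm all the way down, take the caddy by its upright post and pull it out past the first stop to the second stop, where the arm is at its full length. It springs back if let go, so finish still gripping the post and holding the caddy fully out with both bottles in it; leave the other things on the ledge where they are.

Things in the scene. Friction and masses are not known exactly. Their poses are not given: they have to be found in the camera images.
- slim_bottle: slim closed bottle, white with a grey cap, straight round sides, 24 mm across, 85 mm tall, about 50 g, standing upright loose on the ledge; origin at the centre of its underside, z up along the bottle
- stout_bottle: stout closed bottle, white with a grey cap, straight round sides, 38 mm across, 85 mm tall, about 110 g, standing upright loose on the ledge; origin at the centre of its underside, z up along the bottle
- rail: fixed steel bracket carrying the telescoping arm; origin on the ledge at the bracket's foot, z up. Its -x is the level direction in which the arm pulls out. In this frame: grey barrel 34 mm square, x -95 to +15 mm, y +-17, top 62 mm above the ledge; bracket plate at x +18, 90 mm wide, 88 mm tall. A 26 mm square steel middle tube and a 19 mm inner tube slide out of the barrel's -x end
- caddy_top (a point): centre of the top face of the caddy, a white block 100 (rail x) by 140 (rail y) mm on the inner tube, top 62 mm and underside 12 mm above the ledge (it hangs clear of it), with two round pockets in its top and the grip post; axes as rail, moves with the caddy; at rail x -152, y 0 mm when pushed in
- slim_pocket (a point): centre of the mouth of the narrow pocket, in the caddy's top face (62 mm above the ledge), moves with the caddy; axes as rail. Round, 30 mm wide with a 2 mm chamfer, 38 mm deep, closed floor 24 mm above the ledge. At rail x -132, y +38 mm when pushed in
- stout_pocket (a point): centre of the mouth of the wide pocket, in the caddy's top face (62 mm above the ledge), moves with the caddy; axes as rail. Round, 44 mm wide with a 2 mm chamfer, 38 mm deep, closed floor 24 mm above the ledge. At rail x -132, y -38 mm when pushed in; 76 mm between the pocket centres
- grip_post: upright white post on the caddy's front end, 22 mm square, rising 56 mm above the caddy's top face; origin at the centre of its upper end (118 mm above the ledge), sides along the rail's axes, moves with the caddy. At rail x -186, y 0 when pushed in, so 54 mm in x and 38 mm in y from either pocket's centre
- button_top (a point): centre of the top of the round release button, 26 mm across, on top of the barrel at rail x -60, y 0; 76 mm above the ledge when up, 68 mm when down, moves with the button. The steel collar around it stands 66 mm above the ledge
- button (a joint): release button, pressed straight down, in m: 0 up, 0.008 fully down. Takes about 3 N and stays down when let go. Until it is at least about 0.007 down a latch keeps the arm pushed in
- caddy (a joint): first draw of the telescoping arm (inner tube and caddy out of the middle tube), in m: 0 pushed in, 0.050 at its stop, the first stop. A spring draws it back with 2.5 to 3.3 N
- middle_tube (a joint): second draw (middle tube out of the barrel), in m: 0 pushed in, 0.050 at its stop, the second stop. A spring draws it back with 5 to 5.8 N, so it begins to come only after the first stop; fully out the caddy and its post have moved 100 mm along rail -x
- mug: pink mug, 78 mm across, 90 mm tall, handle on its +y side, not needed; origin at the centre of its underside
- jug: aluminium jug, 110 mm across, 130 mm tall, handle on its +y side reaching 90 mm from its axis, not needed; origin at the centre of its underside
- cup: white ceramic cup, 68 mm across, 65 mm tall, not needed; origin at the centre of its underside
- soap_tray: oval white soap tray, 136 by 84 mm, with a cake of soap, 34 mm tall in all, not needed; origin at the centre of its underside
- nail_brush: wooden nail brush lying bristles down, 90 by 40 mm, 26 mm tall, not needed; origin at the centre of its underside
- tumbler: steel tumbler, 66 mm across, 100 mm tall, not needed; origin at the centre of its underside
- brush_clip: fixed steel bracket with a spring clip holding a toothbrush upright, foot 60 by 70 mm, 178 mm tall with the brush, not needed; origin at the centre of its foot
Mind the look-alikes: they are no part of the job. Leave any purple or red look-alike of the stout_bottle alone.

How it is judged:
On the way, in this order (a step that is already met when the one before it is completed fails the run):
1. both bottles stand in their own pockets, let go, while the caddy is still pushed in and the button up (horizontal distance between slim_bottle and slim_pocket below 0.007 m and z of slim_bottle in the frame of slim_pocket below -0.031 m and angle between each of slim_bottle, stout_bottle's own z axis and vertical below 0.2 rad and horizontal distance between stout_bottle and stout_pocket below 0.007 m and z of stout_bottle in the frame of stout_pocket below -0.031 m and contact force between the fingers and slim_bottle below 0.2 N and contact force between the fingers and stout_bottle below 0.2 N and value of joint each of caddy, middle_tube below 0.006 m and value of joint button below 0.004 m), for 0.2 s.
2. the release button is fully down while the caddy is still pushed in (value of joint button above 0.0068 m and value of joint each of caddy, middle_tube below 0.006 m), for 0.1 s.
3. the caddy is gripped by its post and pulled out to the second stop (value of joint caddy above 0.044 m and value of joint middle_tube above 0.042 m and contact force between the fingers and grip_post above 2 N), for 0.2 s.
At the end, for the whole second after the job is handed in: Fingers still grip the post (over 2 N) and hold the caddy still at the second stop: first draw over 44 of 50 mm, second over 42 of 50 mm. Each bottle, untouched, in its own pocket: within 7 mm of its centre, tilt under 0.2 rad, underside over 31 mm below the mouth (38 mm deep) (all of step 3 and horizontal distance between slim_bottle and slim_pocket below 0.007 m and z of slim_bottle in the frame of slim_pocket below -0.031 m and angle between each of slim_bottle, stout_bottle's own z axis and vertical below 0.2 rad and horizontal distance between stout_bottle and stout_pocket below 0.007 m and z of stout_bottle in the frame of stout_pocket below -0.031 m and contact force between the fingers and slim_bottle below 0.2 N and contact force between the fingers and stout_bottle below 0.2 N and velocity of joint each of caddy, middle_tube below 0.02 m/s); the arm keeps its last pose, push and grip.
It fails at once if the mug, jug, cup, soap tray, nail brush or tumbler is moved more than 30 mm or tipped over (distance of any of mug, jug, cup, soap_tray, nail_brush, tumbler from where it was at the start of the episode above 0.03 m or angle between any of mug, jug, cup, soap_tray, nail_brush, tumbler's own z axis and vertical above 0.5 rad).
It also fails if it takes over 72 s, if anything falls off the work surface, if the arm or the gripper's body presses on something with over 40 N, if the wrist force passes 120 N, or if a joint passes its speed limit or range.

### The arm

A 7-joint arm with a two-finger parallel gripper is mounted at the origin on the work surface. World frame = base frame: x ahead of the robot, y to its left, z up, the work surface at z = 0. Lengths are in m, angles in rad, forces in N, time in s.
With the tool pointing down it reaches from about 0.425 to 0.925 m from the base axis. Payload 6.8 kg.
Tool frame: the origin (TCP) lies on the front face of the gripper's body, between the roots of the fingers; the fingertips stand 73 mm ahead of it and the grasp point (between the pads) lies 54 mm ahead of it (env.nose_length is the distance from the TCP to the fingertips, in m); z points along the fingers, y is the direction in which the jaws open and shut (so a half turn about z gives the same grasp; the last joint's range is limited). The gripper opens to 85 mm and grips with 20 to 120 N. Pads are 22 mm wide; open, the fingers measure 114 mm over their backs; the gripper's body (76 mm by 85 mm) begins 54 mm behind the grasp point. The pads swing forward as they close: fully open they stand 13 mm farther back than shut.
Start: joints at [-1.376, 0.477, 0.022, 1.555, -0.011, 1.109, -0.083], TCP at [0.201, 0.644, 0.304] pointing down, gripper open.
Joint ranges: [-2.96, 2.96], [-0.34, 2.1], [-1.41, 1.46], [0.24, 2.44], [-1.37, 4.51], [0.17, 1.92], [-2.96, 2.96]. Speed limits (rad/s): [2.39, 2.39, 3.14, 3.14, 3.14, 3.14, 3.14].

### API

Orientations are given as a unit quaternion [w, x, y, z].
In Python, from cell import env, kin, camera, calibration, job gives the robot as it stands. The module is installed in compiled form; this text tells all that it offers. Calls block until the motion is done:
- env.reach(position, orientation): joint-space move of the TCP to a pose.
- env.movel(position, velocity=0.15, rot=None, stop_force=None): straight line of the TCP; rot=None keeps the orientation; velocity is the mean speed in m/s. With stop_force (N) it stops when the force on the tool has changed by that much, and returns True; else False.
- env.goto_joints(angles): joint-space move.
- env.grip(opening, f_grip=None): finger opening in m; f_grip is the grip in N (None keeps the last); returns when the fingers have stopped.
- env.dwell(seconds).
- kin.inverse_kinematics(position, orientation): joint angles nearest the present ones, or None.
- env.get_state(): the state.
- camera(name): name is "scene" or "side" or "wrist"; returns (picture, depth): 384x512x3 uint8, blue, green, red; 384x512 float32, m along the optical axis (not along the pixel's ray), 0 where there is no reading.
- calibration(name): a dict with "fx", "fy", "cx", "cy" (pixels), "rvec" (rotation vector, rad) and "tvec" (3), from world to camera coordinates, as OpenCV has them. Camera axes: x right, y down, z forward; pixel columns grow to the right and rows downward; lengths in m; the calibration is good to about 2 mm. A picture is of the moment at which its call begins: read the wrist's pose just before it. calibration takes no time and is no camera call; for the wrist camera it gives the pose at the moment of the call.
A pose or a line that the arm cannot do raises env.PlanningError and nothing moves.
- job.job_done(): hands the job in, once; it reports no verdict.
The state is a dict: "time": time; "qpos": joint angles; "joint_velocities": joint speeds; "joint_torque": joint torques, N m; "tcp_pos": TCP position; "orientation": TCP orientation; "force": force on the tool from outside, world axes, zero at the start; "torque": the same for the moment, N m; "opening": finger opening in m.
Only numpy, scipy, OpenCV 4.12 (cv2) and the standard library are available. Lean on these libraries where they do the work, as an engineer would, in place of code of your own. Each camera call takes 0.05 s, during which the arm holds its last target.

## Working session

There is one attempt and no reset: what is moved stays moved. The work goes in short steps, each a Python script; the robot and the scene stay as the last script left them, time stands still between calls to the robot, and variables do not carry over. Pictures are saved under pics/ and viewed, and the job is handed in when it is done.

```bash
mkdir -p pics; ls
python3 - <<'E'
from cell import env,kin,camera,calibration,job
import cv2
for n in ["scene","side","wrist"]:
    p,d=camera(n); cv2.imwrite(f"pics/{n}0.png",p); c=calibration(n); print(n,c, (d>0).mean())
print(env.get_state())
E
```

```text
pics
scene {'fx': 378.6706348123988, 'fy': 378.6706348123988, 'cx': 250.8851374538969, 'cy': 190.15471964612297, 'rvec': array([ 2.05366212,  0.91534671, -0.4734842 ]), 'tvec': array([-0.39615969, -0.13790028,  1.65203862])} 0.9961191813151041
side {'fx': 431.08514812007076, 'fy': 431.08514812007076, 'cx': 257.1316605315129, 'cy': 186.87958249706645, 'rvec': array([ 2.39139305, -0.46875779,  0.20261522]), 'tvec': array([-0.51374771,  0.24929608,  1.48070978])} 0.9960479736328125
wrist {'fx': 283.92540140914707, 'fy': 283.92540140914707, 'cx': 257.07187956650904, 'cy': 192.08416864115065, 'rvec': array([-2.3021715 , -1.69294329, -0.28349021]), 'tvec': array([-0.67347765, -0.04263134,  0.38186756])} 0.9959818522135416
{'time': 0.15, 'qpos': array([-1.37609058,  0.47760568,  0.02234061,  1.55619995, -0.0115378 ,
        1.1093121 , -0.08311874]), 'joint_velocities': array([-0.0023321 , -0.00348494,  0.00012555, -0.00172565, -0.00068505,
        0.00136871,  0.00189289]), 'joint_torque': array([ 3.15898367e-03, -5.96926403e+01,  1.61036588e+00, -2.81492203e+01,
        1.26817200e-02,  6.50138609e-03, -1.31034051e-05]), 'tcp_pos': array([0.20116693, 0.64395924, 0.30316221]), 'orientation': array([-7.52697020e-05,  1.50831091e-01,  9.88559302e-01, -6.94933701e-04]), 'force': array([-0.0216935 , -0.0944174 ,  0.55468745]), 'torque': array([-0.01531435,  0.01518507, -0.02164791]), 'opening': 0.08580772956776093}
```

View pics/scene0.png

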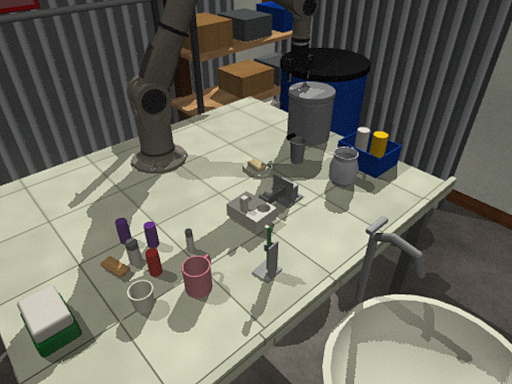

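View pics/side0.png

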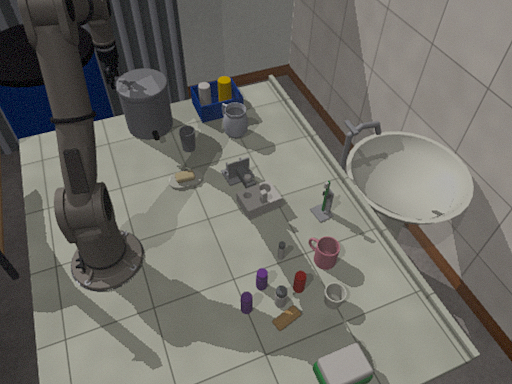

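View pics/wrist0.png

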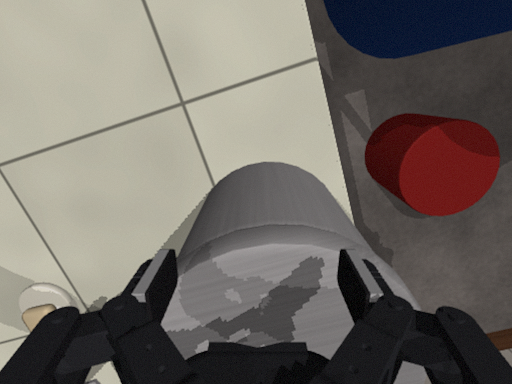

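Candidates for the bottles, in scene / side pixels:
- White with a grey cap: slim at (189,240) / (282,250), and stout at (133,252) / (282,296).
- Look-alikes: purple at (123,230) and (151,235), red at (153,262).

The white ones with grey caps fit the description. I'll enlarge a crop to confirm.

```bash
cat > h.py <<'E'
import numpy as np, cv2
from cell import env,kin,camera,calibration,job
def cam(c):
    R,_=cv2.Rodrigues(c["rvec"]); return R,np.asarray(c["tvec"]).reshape(3)
def cloud(d,c):
    R,t=cam(c); v,u=np.indices(d.shape)
    P=np.stack([(u-c["cx"])/c["fx"]*d,(v-c["cy"])/c["fy"]*d,d],-1)
    return (P-t)@R
def ray(u,v,z,c):
    R,t=cam(c); o=-R.T@t; r=R.T@np.array([(u-c["cx"])/c["fx"],(v-c["cy"])/c["fy"],1]); return o+r*(z-o[2])/r[2]
def proj(p,c):
    R,t=cam(c); q=R@np.asarray(p)+t; return q[0]/q[2]*c["fx"]+c["cx"],q[1]/q[2]*c["fy"]+c["cy"]
E
python3 - <<'E'
from h import *
ims=[]
for n,(x,y,w,h) in [("scene",(90,180,210,140)),("side",(215,130,150,210))]:
    p,d=camera(n); c=calibration(n); np.savez(n+"0.npz",p=p,d=d)
    C=cloud(d,c)
    crop=p[y:y+h,x:x+w]; cv2.imwrite(f"pics/{n}_crop.png",cv2.resize(crop,None,fx=2.8 if n=="side" else 3.7,fy=2.8 if n=="side" else 3.7,interpolation=cv2.INTER_CUBIC))
    print(n)
    m=(C[...,2]>0.015)&(C[...,2]<0.25)&(C[...,0]>0.25)&(d>0)&(C[...,0]<1.1)&(abs(C[...,1])<.7)
    k,l,s,_=cv2.connectedComponentsWithStats(m.astype(np.uint8))
    for i in range(1,k):
        if s[i,4]>60:
            Q=C[l==i]; print(s[i],Q.min(0).round(3),Q.max(0).round(3),np.median(p[l==i],0))
E
```

```text
scene
[ 286   83   50   79 2632] [0.25  0.384 0.015] [0.449 0.7   0.235] [61. 62. 62.]
[ 329  127   70   59 2455] [0.512 0.386 0.015] [0.72 0.7  0.15] [74. 78. 82.]
[247 159  19  13 157] [0.31  0.222 0.016] [0.387 0.284 0.038] [ 90. 119. 134.]
[ 226  174   72  102 2334] [ 0.496 -0.118  0.015] [0.801 0.246 0.179] [83. 89. 92.]
[ 199  181  252  203 3629] [ 0.925 -0.449  0.015] [1.1   0.699 0.209] [168. 189. 187.]
[115 218  26  46 573] [ 0.355 -0.391  0.015] [ 0.501 -0.333  0.09 ] [71. 55. 66.]
[143 222  16  24 267] [ 0.43  -0.312  0.015] [ 0.469 -0.276  0.09 ] [68. 42. 60.]
[184 229  10  21 152] [ 0.541 -0.231  0.016] [ 0.565 -0.208  0.088] [84.5 91.  94. ]
[145 248  17  27 313] [ 0.54  -0.367  0.015] [ 0.579 -0.33   0.089] [29. 34. 90.]
[ 181  254   31   42 1012] [ 0.648 -0.325  0.015] [ 0.729 -0.218  0.094] [ 68.  66. 101.]
[100 257  30  21 341] [ 0.428 -0.463  0.016] [ 0.52  -0.404  0.03 ] [ 57.  89. 115.]
[127 280  27  31 618] [ 0.605 -0.465  0.015] [ 0.674 -0.399  0.069] [ 94. 107. 107.]
[  17  285   64   72 2676] [ 0.483 -0.692  0.015] [ 0.622 -0.592  0.095] [176. 189. 194.]
side
[... 710 characters left out ...]
17  0.099] [71. 67. 95.]
[278 241   8  17 109] [ 0.543 -0.228  0.016] [ 0.566 -0.203  0.094] [78. 82. 84.]
[256 268  12  21 218] [ 0.433 -0.309  0.015] [ 0.469 -0.271  0.093] [89.5 51.  77. ]
[294 270  13  22 217] [ 0.541 -0.363  0.015] [ 0.578 -0.326  0.093] [34. 38. 91.]
[325 282  22  26 368] [ 0.609 -0.462  0.015] [ 0.677 -0.394  0.074] [ 95.5 102.  103. ]
[275 285  13  21 224] [ 0.465 -0.386  0.016] [ 0.501 -0.349  0.092] [82. 85. 86.]
[241 291  12  22 227] [ 0.356 -0.366  0.016] [ 0.393 -0.327  0.094] [77. 48. 66.]
[273 305  29  26 367] [ 0.431 -0.459  0.016] [ 0.523 -0.399  0.035] [ 58.  85. 104.]
[ 313  342   61   42 1815] [ 0.481 -0.688  0.015] [ 0.619 -0.59   0.1  ] [152. 156. 160.]
```

```bash
echo
```

```text
(no output)
```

View pics/scene_crop.png

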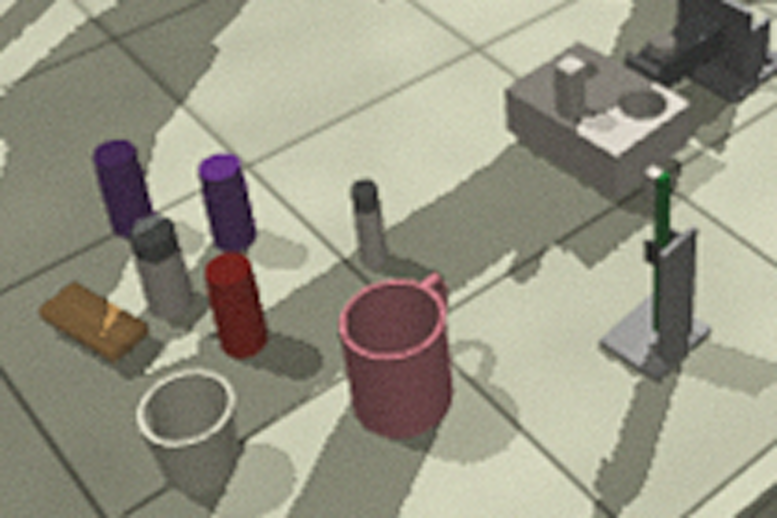

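View pics/side_crop.png

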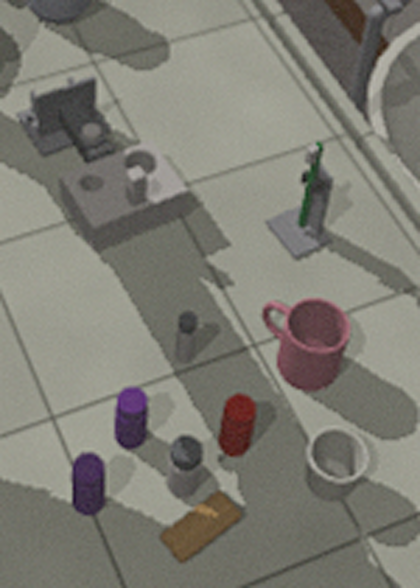

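The crops confirm it. Slim (white, dark-grey cap) is near world (0.555,-0.217) and stout near (0.483,-0.368), with the purple and red ones next to it. Next is a rough rail frame, then refinement with the wrist camera.

Run:
```python
from h import *
for n in ["scene","side"]:
    z=np.load(n+"0.npz"); c=calibration(n); C=cloud(z["d"],c).reshape(-1,3)
    m=(C[:,0]>.45)&(C[:,0]<.68)&(C[:,1]>-.06)&(C[:,1]<.27)
    C=C[m]
    t=C[(C[:,2]>.055)&(C[:,2]<.074)&(C[:,1]<.13)]
    print(n,len(t),cv2.minAreaRect(t[:,:2].astype(np.float32)*1000))
    t=C[(C[:,2]>.098)&(C[:,2]<.13)&(C[:,1]<.13)]; print("post",t.mean(0),len(t))
    t=C[(C[:,2]>.075)&(C[:,1]>.15)]; print("plate",cv2.minAreaRect(t[:,:2].astype(np.float32)*1000), len(t))
for p in [(.56,.08,.36),(.53,-.28,.36)]:
  for yaw in [0,np.pi/2,-np.pi/2,np.pi]:
    q=[0,np.cos(yaw/2),np.sin(yaw/2),0]; print(p,yaw,kin.inverse_kinematics(p,q))
```

```text
scene 760 ((567.1513061523438, 49.58501052856445), (144.2349853515625, 159.4683074951172), 5.565194606781006)
post [ 0.5764774  -0.01514924  0.11160778] 62
plate ((554.3951416015625, 190.28042602539062), (90.29031372070312, 13.55728530883789), 4.579084396362305) 86
side 770 ((571.1499633789062, 52.052284240722656), (143.44288635253906, 158.5643768310547), 5.610523700714111)
post [ 0.57515259 -0.01024662  0.11347173] 57
plate ((557.6525268554688, 195.2332763671875), (89.79429626464844, 14.377262115478516), 6.826781272888184) 83
(0.56, 0.08, 0.36) 0 [-0.94492013  0.32650325  0.88484865  1.79628179 -0.27555633  1.14858406
 -1.54225121]
(0.56, 0.08, 0.36) 1.5707963267948966 [-0.75953793  0.27572775  0.62865076  1.7866593  -0.17744671  1.13604046
 -0.07369889]
(0.56, 0.08, 0.36) -1.5707963267948966 [-0.38302072  0.24623806  0.15855566  1.76333537 -0.04246169  1.13533179
  2.93034176]
(0.56, 0.08, 0.36) 3.141592653589793 [-0.61318343  0.25653479  0.44162154  1.77807927 -0.12000164  1.13344242
  1.43754113]
(0.53, -0.28, 0.36) 0 [-0.32685024  0.43601086  0.97655054  1.72148421 -0.38616019  1.19195056
 -0.81819069]
(0.53, -0.28, 0.36) 1.5707963267948966 [-0.41143183  0.51421943  1.14383674  1.72541782 -0.49521108  1.22883071
  0.85703824]
(0.53, -0.28, 0.36) -1.5707963267948966 [-0.46231014  0.60317417  1.28285931  1.72756625 -0.60397137  1.27898245
 -2.1823785 ]
(0.53, -0.28, 0.36) 3.141592653589793 [-0.45390108  0.58364722  1.25535083  1.72722428 -0.58113507  1.26727991
  2.50873181]
```

```bash
cat >> h.py <<'E'
from scipy.spatial.transform import Rotation as Ro
def quat(jaw):  # jaw angle (rad) of tool y in world, tool down
    a=(jaw+np.pi/2)/2; return np.array([0,np.cos(a),np.sin(a),0])
def Rq(q): return Ro.from_quat([q[1],q[2],q[3],q[0]]).as_matrix()
def snap(tag):
    s=env.get_state(); c=calibration("wrist"); p,d=camera("wrist"); cv2.imwrite(f"pics/{tag}.png",p); np.savez(f"{tag}.npz",p=p,d=d,**c); return p,d,c,s
E
python3 - <<'E'
from h import *
s=env.get_state(); c=calibration("wrist"); R,t=cam(c); o=-R.T@t; T=Rq(s["orientation"])
print(T.T@(o-s["tcp_pos"]), T.T@R.T)
off=T.T@(o-s["tcp_pos"])
jaw=np.radians(5.6); q=quat(jaw)
cen=np.array([.565,.075]); tcp=np.array([*cen,.33])
tcp[:2]-= (Rq(q)@off)[:2]
print(tcp)
env.reach(tcp,q); print(env.get_state()["time"],env.get_state()["qpos"])
snap("w1")
E
```

```text
[ 0.08489097 -0.00059104 -0.07037353] [[-1.86346302e-04 -9.44683808e-01 -3.27982420e-01]
 [ 9.99999905e-01 -4.64679791e-05 -4.34318209e-04]
 [ 3.95052700e-04 -3.27982469e-01  9.44683727e-01]]
[ 0.57387213 -0.00942815  0.33      ]
2.9083 [-0.64954784  0.33878984  0.70948852  1.80825281 -0.24759553  1.08524968
  0.2484693 ]
```

View pics/w1.png

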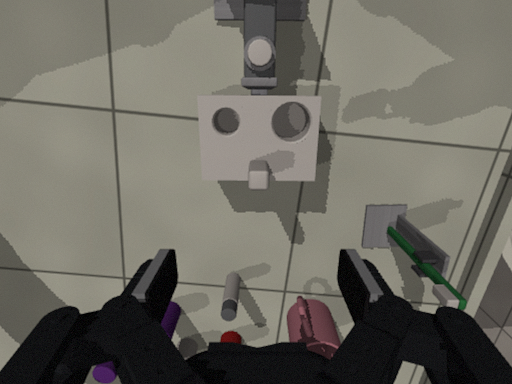

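The wrist view shows the button at (260,52), the narrow pocket at (226,121), the wide pocket at (291,120) and the post top at (258,178). Next I'll measure these precisely.

Run:
```python
from h import *
z=np.load("w1.npz"); p=z["p"]; d=z["d"]; c={k:z[k] for k in ["fx","fy","cx","cy","rvec","tvec"]}
C=cloud(d,c)
print("table z",np.median(C[200:250,100:180,2]),"top z",np.median(C[140:150,240:280,2]))
m=((C[...,2]>.054)&(C[...,2]<.071)).astype(np.uint8); m[:90]=0; m[:, :190]=0; m[:,330:]=0; m[195:]=0
k,l,s,_=cv2.connectedComponentsWithStats(m); i=1+s[1:,4].argmax(); print(s[i])
m=(l==i).astype(np.uint8)*255
Q=C[l==i]; r=cv2.minAreaRect(Q[:,:2].astype(np.float32)*1000); print("depth rect",r,cv2.boxPoints(r).tolist())
g=cv2.cvtColor(p,cv2.COLOR_BGR2GRAY); print(g[121,200:325]); print(g[52,240:280],g[165:195,258])
cv2.imwrite("pics/w1c.png",cv2.resize(p[85:195,190:330],None,fx=5,fy=5,interpolation=cv2.INTER_CUBIC))
# pockets: region where depth below face
for name,(x0,x1,y0,y1) in dict(slim=(208,246,104,139),stout=(266,316,98,146)).items():
    w=np.zeros_like(m); w[y0:y1,x0:x1]=1
    h=((C[...,2]<.057)&(w>0)&(d>0)).astype(np.uint8)
    k,l,s,ce=cv2.connectedComponentsWithStats(h); i=1+s[1:,4].argmax(); pts=np.argwhere(l==i)[:,::-1].astype(np.float32)
    hull=cv2.convexHull(pts); e=cv2.fitEllipse(hull); 
    W=np.array([ray(u,v,.062,c)[:2] for u,v in hull[:,0]]); (ctr,rad)=cv2.minEnclosingCircle(W.astype(np.float32)*1000)
    print(name,e,ray(*e[0],.062,c),ctr,rad)
w=(C[...,2]>.105)&(C[...,2]<.13); w[:150]=0; w[200:]=0; w[:,:235]=0; w[:,280:]=0
pts=C[w]; print("post",pts.mean(0),w.sum(),[a.mean() for a in np.nonzero(w)][::-1], cv2.minAreaRect(pts[:,:2].astype(np.float32)*1000))
```

```text
table z 0.0007746730610645697 top z 0.06248581218024615
[ 198   90  124   92 8184]
depth rect ((571.8956909179688, 26.785480499267578), (140.43775939941406, 106.07391357421875), 5.260404586791992) [[497.1100158691406, 73.16122436523438], [506.8351135253906, -32.465938568115234], [646.681396484375, -19.59026336669922], [636.956298828125, 86.03689575195312]]
[152 151 149 151 152 151 150 153 151 151 156 132  97  78  53  51  50  56
  70  77  74  77  75  75  74  74  76  76  73  73  74  75  76  74  73  72
  75  79  98 119 142 148 150 151 150 149 150 148 150 151 150 149 149 151
 149 150 151 146 150 149 149 149 151 151 149 148 149 149 148 150 145 119
  81  75  73  74  74  75  75  73  74  78  75  74  76  76  75  74  73  88
  98  99  99 100 100  98  99  97  96  97  97  97  99  98  94  73  52  56
  65  75 107 137 143 151 150 149 149 148 150 117  83 115 127 124 124]
[146 144 144 135 114 109 112 121 143 152 153 153 152 151 151 150 151 152
 152 149 151 152 151 149 151 148 148 147 149 149 145 121  88  98  99  89
  72  70  72  72] [107 105 107 105 107 117 146 161 156 154 151 152 150 149 150 150 146 148
 145 146 146 146 143 126  95  84  93  92  95  92]
slim ((226.60984802246094, 121.93193817138672), (24.442523956298828, 25.672714233398438), 156.67234802246094) [0.53293283 0.04095566 0.062     ] (532.8734130859375, 40.79934310913086) 14.585663795471191
stout ((291.2569274902344, 122.26950073242188), (36.23533248901367, 38.33893966674805), 32.913333892822266) [0.60769473 0.04806148 0.062     ] (607.7261962890625, 47.678955078125) 21.591047286987305
post [ 0.57523998 -0.00784601  0.11691337] 453 [np.float64(258.78145695364236), np.float64(179.00883002207505)] ((575.6201782226562, -9.406851768493652), (21.181440353393555, 21.92962074279785), 6.116178035736084)
```

View pics/w1c.png

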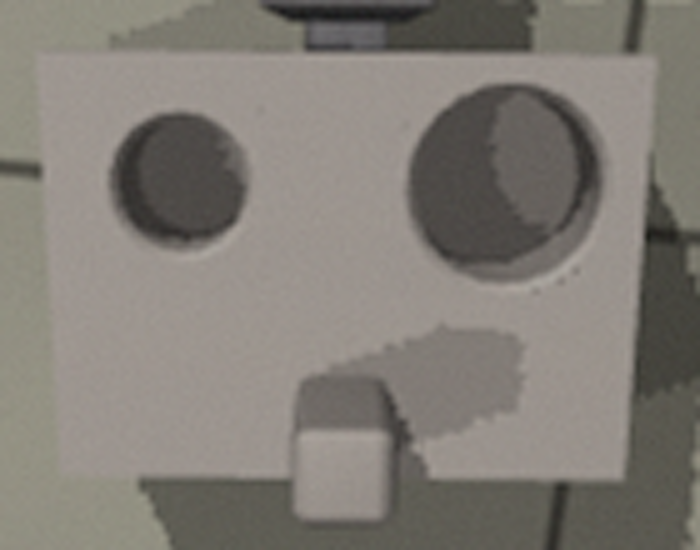

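Run:
```python
from h import *
z=np.load("w1.npz"); c={k:z[k] for k in ["fx","fy","cx","cy","rvec","tvec"]}
print("button",ray(259.5,51.5,.076,c))
q=quat(np.radians(5.4))
env.reach([.53,-.325,.33],q); print(env.get_state()["time"],env.get_state()["qpos"])
snap("w2")
```

```text
button [0.56347156 0.11650214 0.076     ]
4.1667 [-0.11411621  0.45199477  0.77737857  1.69834245 -0.34592258  1.13461083
  0.85866688]
```

View pics/w2.png

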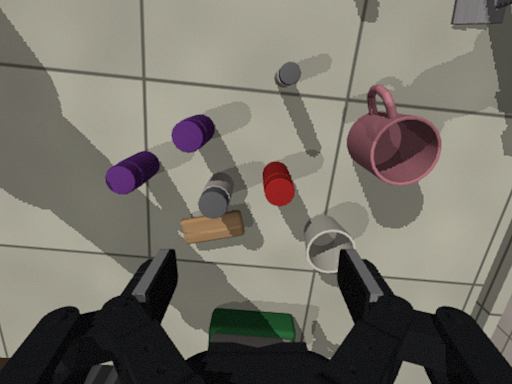

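The slim cap is at (289,73) and the stout cap at (214,202).

Run:
```python
from h import *
z=np.load("w2.npz"); p=z["p"]; d=z["d"]; c={k:z[k] for k in ["fx","fy","cx","cy","rvec","tvec"]}
C=cloud(d,c)
print("table",np.median(C[40:60,180:260,2]))
for n,(u,v) in dict(slim=(289,73),stout=(214,202)).items():
    w=np.zeros(d.shape,bool); w[v-22:v+22,u-22:u+22]=1
    m=(w&(C[...,2]>.079)&(C[...,2]<.095)).astype(np.uint8)
    k,l,s,ce=cv2.connectedComponentsWithStats(m); i=1+s[1:,4].argmax()
    hull=cv2.convexHull(np.argwhere(l==i)[:,::-1].astype(np.float32)); e=cv2.fitEllipse(hull)
    W=np.array([ray(a,b,.085,c)[:2] for a,b in hull[:,0]],np.float32)*1000
    print(n,s[i],e,ray(*e[0],.085,c),cv2.minEnclosingCircle(W),np.median(C[l==i][:,2]))
cv2.imwrite("pics/w2c.png",np.hstack([cv2.resize(p[v-35:v+35,u-35:u+35],None,fx=5,fy=5,interpolation=cv2.INTER_CUBIC) for u,v in [(289,80),(214,195)]]))
```

```text
table 0.0005493227727590294
slim [279  62  22  24 392] ((289.84808349609375, 73.42852783203125), (21.29167938232422, 23.09180450439453), 13.246492385864258) [ 0.5540946  -0.21665558  0.085     ] ((554.0577392578125, -216.84701538085938), 11.114497184753418) 0.0853099753320753
stout [199 190  30  29 668] ((213.16519165039062, 204.26820373535156), (28.350889205932617, 29.707599639892578), 110.2403793334961) [ 0.48240982 -0.36857468  0.085     ] ((482.34234619140625, -368.873291015625), 18.32648277282715) 0.08542246697747469
```

View pics/w2c.png

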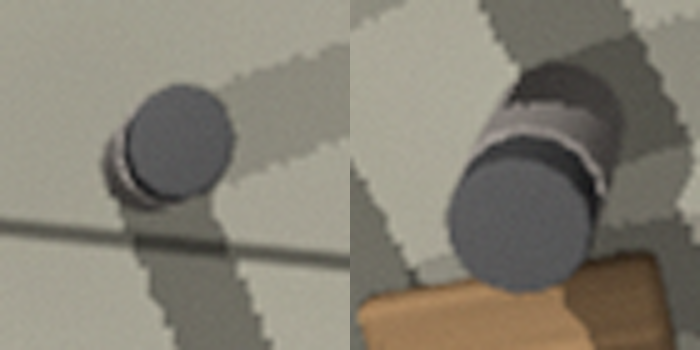

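Run:
```python
from h import *
q=quat(np.radians(5.4)); S=np.array([.5541,-.2167])
env.grip(.06,30)
env.reach([*S,.24],q)
print(env.movel([*S,.118],velocity=.12,stop_force=10))
env.grip(.0,30); s=env.get_state(); print(s["opening"],s["tcp_pos"],s["force"])
env.movel([*S,.27],velocity=.15)
s=env.get_state(); print(s["opening"],s["time"],s["force"])
env.movel([.5325,.0408,.27],velocity=.2)
print(env.get_state()["tcp_pos"],env.get_state()["time"])
print(env.get_state()["qpos"])
p,d=camera("side"); cv2.imwrite("pics/s2.png",cv2.resize(p[80:280,180:380],None,fx=3,fy=3))
p,d=camera("scene"); cv2.imwrite("pics/c2.png",cv2.resize(p[100:260,170:330],None,fx=3.5,fy=3.5))
snap("w3")
```

```text
False
0.023030786381532074 [ 0.55448562 -0.21677519  0.11859037] [0.43425306 0.98374393 4.72460007]
0.023055318544505286 7.9667 [ 0.44020719 -1.00149966 -1.64341642]
[0.5325375  0.03950127 0.270076  ] 9.4083
[-0.79229848  0.34735768  0.75074701  1.96521655 -0.2914842   0.93807572
  0.19573883]
```

View pics/s2.png

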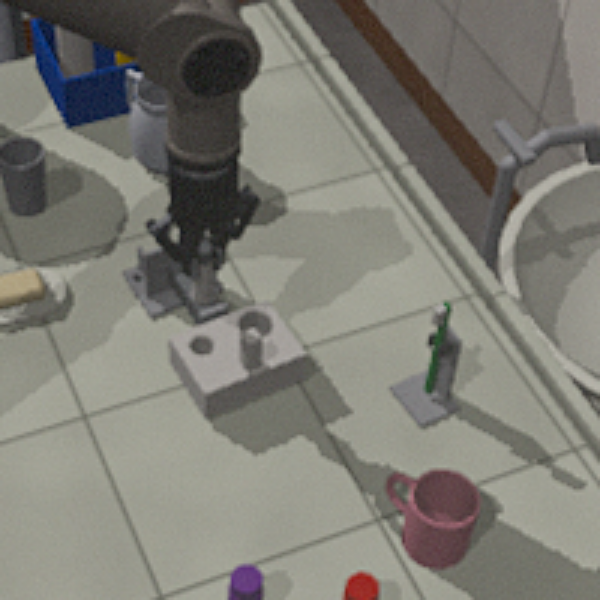

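View pics/w3.png

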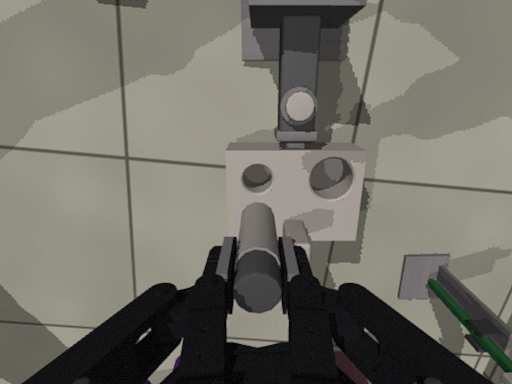

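Run:
```python
from h import *
P=np.array([.5325,.0408])
env.movel([*P,.195],velocity=.15); env.dwell(.1); s=env.get_state(); print(s["tcp_pos"],s["orientation"])
env.movel([*P,.185],velocity=.08)
r=env.movel([*P,.1435],velocity=.06,stop_force=8); s=env.get_state(); print(r,s["tcp_pos"],s["force"],s["time"])
p,d=camera("side"); cv2.imwrite("pics/s3.png",cv2.resize(p[130:230,200:320],None,fx=5,fy=5))
```

```text
[0.53328575 0.04066892 0.19607116] [5.87724408e-04 6.73106978e-01 7.39544449e-01 8.11740533e-04]
False [0.53269344 0.0406793  0.14360778] [ 0.06379349 -0.031835   -0.79688675] 11.425
```

View pics/s3.png

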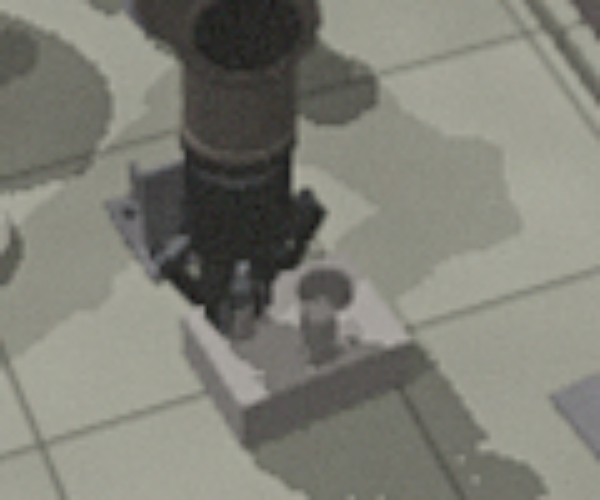

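The slim bottle went in without contact. I'll release it and go for the stout bottle.

Run:
```python
from h import *
q=quat(np.radians(5.4)); P=np.array([.5325,.0408]); S=np.array([.4824,-.3686])
env.grip(.055,30); 
env.movel([*P,.24],velocity=.2)
snap("w4")
env.reach([*S,.22],q); print(env.get_state()["time"])
env.grip(.062)
env.movel([*S,.17],velocity=.15)
print(env.get_state()["tcp_pos"])
print(env.movel([*S,.118],velocity=.1,stop_force=10))
env.grip(.0,35); s=env.get_state(); print(s["opening"],s["tcp_pos"],s["force"])
env.movel([*S,.27],velocity=.18)
s=env.get_state(); print(s["opening"],s["time"],s["force"])
snap("w5")
```

```text
14.0917
[ 0.48234919 -0.3687406   0.17006411]
False
0.037288753929958174 [ 0.48271798 -0.36898331  0.11879702] [-1.49683998  0.46508166  5.61338227]
0.037170494554696405 16.8167 [ 0.10263312  0.05487007 -1.93634301]
```

View pics/w4.png

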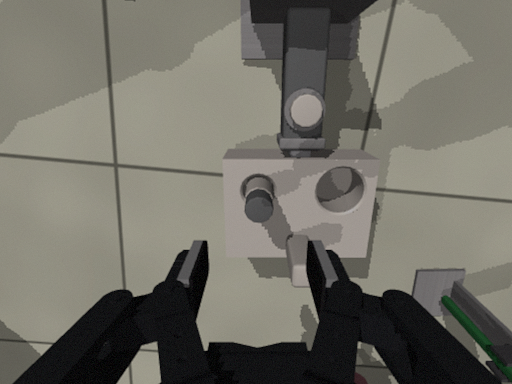

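View pics/w5.png

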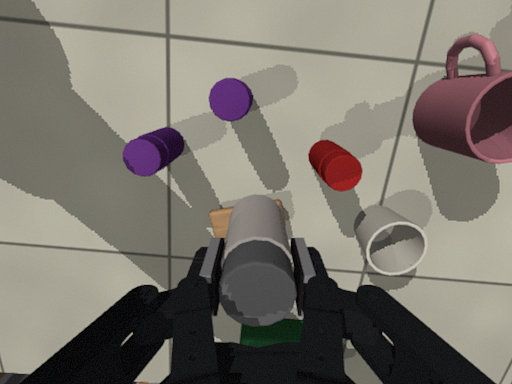

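The slim bottle stands in its narrow pocket (cap at (259,203)), and the stout one is held cleanly. Next I'll place the stout.

Run:
```python
from h import *
q=quat(np.radians(5.4)); P=np.array([.6081,.0480])
env.movel([*P,.25],velocity=.22)
env.movel([*P,.195],velocity=.15); env.dwell(.1); s=env.get_state(); print(s["tcp_pos"],s["orientation"])
env.movel([*P,.185],velocity=.08)
r=env.movel([*P,.1435],velocity=.06,stop_force=8); s=env.get_state(); print(r,s["tcp_pos"],s["force"],s["time"])
if not r:
    env.grip(.062); env.movel([*P,.24],velocity=.2)
p,d,c,s=snap("w6")
p,d=camera("side"); cv2.imwrite("pics/s6.png",cv2.resize(p[130:230,200:320],None,fx=5,fy=5))
print(env.get_state()["time"])
```

```text
[0.6088704  0.04767634 0.19615851] [6.78813025e-04 6.73161815e-01 7.39494563e-01 7.07839011e-04]
False [0.60831956 0.04790426 0.1436167 ] [ 0.76187218 -0.33842686 -0.74751449] 20.7333
21.8333
```

View pics/w6.png

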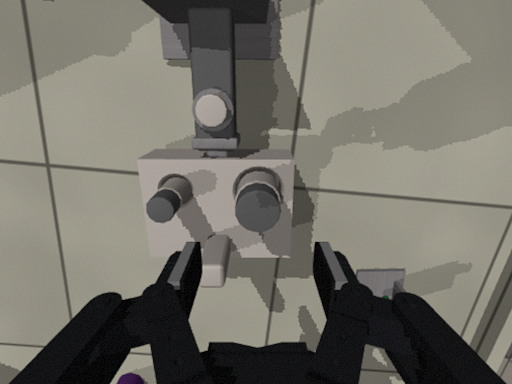

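View pics/s6.png

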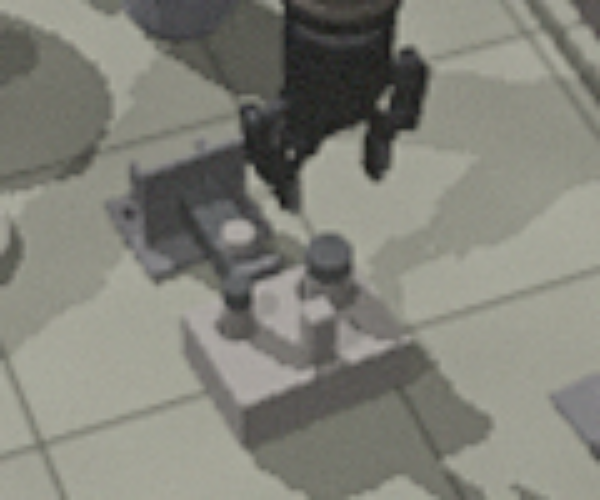

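Run:
```python
from h import *
z=np.load("w6.npz"); p=z["p"]; d=z["d"]; c={k:z[k] for k in ["fx","fy","cx","cy","rvec","tvec"]}
C=cloud(d,c); 
for u,v in [(161,206),(259,207)]:
    w=np.zeros(d.shape,bool); w[v-24:v+24,u-24:u+24]=1
    m=(w&(C[...,2]>.101)).astype(np.uint8)
    hull=cv2.convexHull(np.argwhere(m)[:,::-1].astype(np.float32)); e=cv2.fitEllipse(hull)
    print(np.median(C[m>0][:,2]),ray(*e[0],.109,c))
B=np.array([.5635,.1163])
env.grip(0,30)
env.movel([*B,.20],velocity=.2)
env.movel([*B,.155],velocity=.12); env.dwell(.1); print(env.get_state()["tcp_pos"],env.get_state()["opening"])
r=env.movel([*B,.138],velocity=.02,stop_force=14); s=env.get_state(); print(r,s["tcp_pos"],s["force"],s["time"])
```

```text
0.10895737841049045 [0.5276659  0.04554104 0.109     ]
0.10901698977936938 [0.60754565 0.0487305  0.109     ]
[0.56430523 0.11588276 0.15589186] -7.683964930317838e-05
True [0.56371005 0.11644963 0.14068834] [-2.18144486 -0.03436975  7.764083  ] 24.3833
```

Both caps are at z=0.109, so the bottles are seated. The button bottomed with the fingertip at about 0.0677. I'll check it and then grip the post.

Run:
```python
from h import *
B=np.array([.5635,.1163]); G=np.array([.5753,-.0094])
env.movel([*B,.20],velocity=.15)
env.movel([*G,.25],velocity=.2); env.grip(.06,80)
p,d,c,s=snap("w7"); C=cloud(d,c)
u,v=map(int,proj([*B,.068],c)); print(u,v,np.median(C[v-4:v+5,u-4:u+5,2]), s["time"])
u,v=map(int,proj([*G,.118],c)); print("post px",u,v)
```

```text
257 37 0.0685264728561839 26.3583
post px 257 209
```

View pics/w7.png

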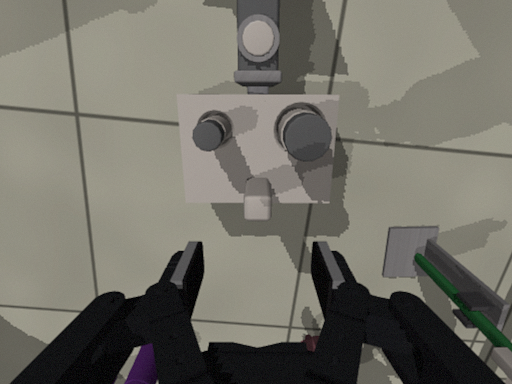

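The button reads z=0.0685, so it's down. The caddy is still pushed in and both bottles are upright. Now I'll grip the post and pull.

Run:
```python
from h import *
G=np.array([.5753,-.0094]); D=np.array([np.sin(np.radians(5.4)),-np.cos(np.radians(5.4))])
print(env.movel([*G,.149],velocity=.1,stop_force=10))
env.grip(0,80); env.dwell(.1); s=env.get_state(); print(s["opening"],s["tcp_pos"],s["force"]); p0=s["tcp_pos"]
for L in [.05,.096]:
    r=env.movel([*(p0[:2]+D*L),p0[2]],velocity=.06); env.dwell(.1); s=env.get_state(); print(L,(s["tcp_pos"]-p0)[:2]@D,s["tcp_pos"]-p0,s["force"],s["opening"],s["time"])
r=env.movel([*(p0[:2]+D*.1),p0[2]],velocity=.03,stop_force=15); env.dwell(.2); s=env.get_state(); print(r,(s["tcp_pos"]-p0)[:2]@D,s["force"],s["opening"],s["time"])
snap("w8")
p,d=camera("side"); cv2.imwrite("pics/s8.png",cv2.resize(p[130:250,200:340],None,fx=5,fy=5))
```

```text
False
0.02081476546246604 [ 0.57547552 -0.00943537  0.14931283] [ 0.18036003 -0.70966158  4.172563  ]
0.05 0.049904784078747676 [ 4.61114366e-03 -4.96913692e-02 -6.32091836e-05] [-0.23614855  2.88791076  1.42976361] 0.021357571993315765 29.175
0.096 0.09511879099231886 [ 0.0088255  -0.09470856 -0.0002106 ] [-1.11837165  4.61050349  1.50709804] 0.021492459879010505 30.1917
False 0.09917716815494461 [-1.38911558  5.48455826  2.04107652] 0.021377975535300943 30.675
```

View pics/w8.png

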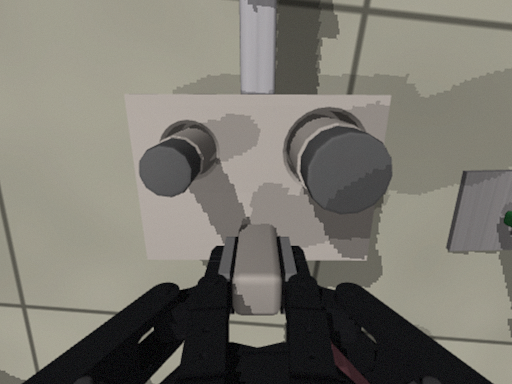

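View pics/s8.png

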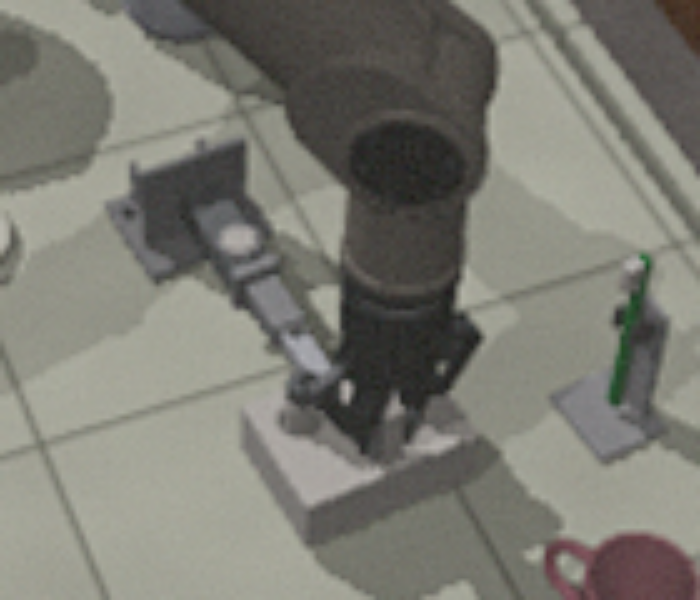

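Run:
```python
from h import *
z=np.load("w8.npz"); c={k:z[k] for k in ["fx","fy","cx","cy","rvec","tvec"]}
a=ray(126,95,.062,c);b=ray(390,95,.062,c);m=(a+b)/2; print("rear edge mid",m)
D=np.array([np.sin(np.radians(5.4)),-np.cos(np.radians(5.4))])
pk=np.array([.5703,.0444])-D*.030  # rear edge mid at rail x -102 pushed in
print("drawn",(m[:2]-pk)@D)
C=cloud(z["d"],c); print("caps",C[170,170],C[180,348])
s=env.get_state(); print(s["force"],s["opening"],s["time"],abs(s["joint_velocities"]).max())
```

```text
rear edge mid [ 0.57675483 -0.02495957  0.062     ]
drawn 0.099659206315813
caps [ 0.54426039 -0.05649313  0.10891865] [ 0.6162205  -0.0537589   0.10907871]
[-0.59641417  5.41382651  1.26166008] 0.021085784104787092 30.775 0.001802050261446897
```

The camera shows the caddy drawn 99.7 mm and both caps at z=0.109. Handing in.

```bash
python3 -c "
from h import *
print(job.job_done())"
```

```text
the job is handed in; nothing more can be done
None
```

The job is handed in at about 31 s. Both bottles are in their own pockets, the release button is down, and the gripper is holding the caddy out at the second stop.

- **Bottles:** I stood the slim one, then the stout one, in their pockets; neither descent met contact. Both caps read z = 0.109 m before and after the pull, which means fully seated.
- **Button:** it read 0.0685 m above the ledge afterwards, against 0.068 m for fully down. The caddy was still pushed in at that point.
- **Pull:** the gripper moved 99.2 mm, and the camera independently showed the caddy drawn 99.7 mm of 100. It was steady, with the spring pulling back about 5.4 N against an 80 N grip setting on the post.
- **Disagreeing check:** one measurement put the slim cap's centre 6.7 mm from the pocket centre, though the pocket leaves the bottle only about 3 mm of play. I put this down to the side of the cap being caught in the fit, since the pictures showed the bottle upright, but I did not measure its centre again.
- **Other things on the ledge:** no contact showed in the forces or pictures. I did not measure their positions again at the end.

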